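Hold an inkstone home in the corner of the carving board

TASK

Get the half-carved rectangular inkstone ready for the chisel: pick it up, set it down (do not drop it) face up on the carving board and slide it home into the corner of the two stops, one long side flat against the far stop and its ink-well end against the end stop. Finish while holding it there, fingers still on the stone and pressing it firmly, but no harder than a steady hand would, against both stops at once; do not ram the stops, and leave the other things on the bench where they are.

Things in the scene. Friction and masses are not known exactly. Their poses are not given: they have to be found in the camera images.
- board: Fixed carving board, pale plywood 200 x 280 x 18 mm (x, y, z), right of the middle of the bench, with two low dark stops at right angles on top. Origin: centre of its underside, on the bench. Its x axis points to the far stop (away from the robot at yaw 0); its y axis runs along the far stop, away from the end stop. Place varies by 80 x 120 mm, yaw by 17 degrees either way.
- far_stop: The far stop: dark wooden batten along the board's far (+x) edge, 26 mm wide, 280 mm long, standing 12 mm above the board's top. Origin: centre of its underside, 87 mm along the board's +x from the board's centre; its inner face lies 13 mm nearer, at board x = 74 mm. Board and stops are waxed: the slate slides on them with friction about 0.3.
- end_stop: The end stop: dark batten along the board's right (-y) edge, 26 mm wide, 162 mm long, 12 mm above the board's top, with a 12 mm chip gap to the far stop. Axes as the board's; origin: centre of its underside, 19 mm to -x and 127 mm to -y from the board's centre. Its inner face lies at board y = -114 mm.
- board_corner (a point): The inner corner, where the lines of the two stops' inner faces meet, at the height of the board's top (18 mm above the bench). Its axes are the board's; seen from it the clear board extends to -x and +y.
- stone: Half-carved slate inkstone, blue-black, 115 (own x) x 58 (own y) x 32 mm, 0.4 to 0.65 kg, loose, face up on the left of the bench. Origin: centre of its underside. Inside a 7 mm rim: lighter grinding face 5 mm deep; at the +x end the ink well, a dark pocket 12 mm deep, 28 mm long, which starts within 40 degrees of the robot's right (-y). On the board its top is 20 mm above the stops' tops.
- stone_well_end (a point): Point on the stone's end face at the ink-well end, on its centre line at underside height: 57.5 mm along the stone's +x from its origin. Same axes as the stone.
- round_stone: Round purple-brown inkstone, 84 mm across, 24 mm high, loose; a bystander. Origin: centre of its underside.
- chisel_a: Carving chisel 190 mm long, dark handle up to 26 mm thick, lying loose left of the stones; a bystander. Origin: under its middle; x points along it to the steel blade.
- chisel_b: Carving chisel like the other, lying loose beyond the carving board, roughly across the bench; a bystander. Origin: under its middle; x points along it to the blade.
- mallet: Pale wooden carving mallet standing on its head, 76 mm across, 185 mm high, right of the board; a bystander. Origin: centre of its underside.
- bowl: Blue water bowl (empty), 110 mm across the rim, 50 mm high, at the back of the bench; a bystander. Origin: centre of its underside.
- whetstone: Grey whetstone in a wooden holder, 200 x 80 x 44 mm, loose, right of the board; a bystander. Origin: centre of its underside.
- brush_pot: Wooden brush pot with dust brushes, 80 mm across, pot 110 mm and brushes about 210 mm high, far left; a bystander. Origin: centre of its underside.

How it is judged:
On the way, in this order (a step that is already met when the one before it is completed fails the run):
1. the stone is picked up off the bench by the fingers (height (world z) of stone above 0.03 m and contact force between the fingers and stone above 2 N), for 0.2 s.
2. the stone lies flat and face up on the board (z of stone in the frame of board_corner between -0.004 and 0.004 m and angle between stone's own z axis and vertical below 0.06 rad and x of stone in the frame of board_corner between -0.17 and 0 m and y of stone in the frame of board_corner between 0 and 0.24 m), for 0.2 s.
At the end, for the whole second after the job is handed in: Through the last second the stone is still, flat and face up on the board (4 mm, 0.05 rad), long side along the far stop (0.04 rad, 5 mm), ink-well end at the end stop (5 mm), the fingers press on it (over 2 N) and it presses on each stop with 2 to 40 N (contact force between stone and far_stop between 2 and 40 N and contact force between stone and end_stop between 2 and 40 N and contact force between the fingers and stone above 2 N and z of stone in the frame of board_corner between -0.004 and 0.004 m and angle between stone's own z axis and vertical below 0.05 rad and angle between the x axis of stone and the y axis of board, either way round below 0.04 rad and x of stone in the frame of board_corner between -0.034 and -0.024 m and y of stone_well_end in the frame of board_corner between -0.005 and 0.005 m and linear speed of stone below 0.01 m/s); the arm keeps its last pose, push and grip.
It fails at once if the stone rams a stop (over 60 N) (contact force between stone and far_stop above 60 N or contact force between stone and end_stop above 60 N).
It fails at once if the stone is let go in the air, more than 20 mm above the board (height (world z) of stone above 0.038 m and contact force between the fingers and stone below 0.05 N).
It fails at once if another thing on the bench is moved by more than 20 mm (distance of any of round_stone, chisel_a, chisel_b, mallet, bowl, whetstone, brush_pot from where it was at the start of the episode above 0.02 m).
It also fails if it takes over 48 s, if anything falls off the work surface, if the arm or the gripper's body presses on something with over 40 N, if the wrist force passes 120 N, or if a joint passes its speed limit or range.

ROBOT

A 6-joint arm with a two-finger parallel gripper is mounted at the origin on the work surface. World frame = base frame: x ahead of the robot, y to its left, z up, the work surface at z = 0. Lengths are in m, angles in rad, forces in N, time in s.
With the tool pointing down it reaches from about 0.35 to 0.975 m from the base axis. Payload 17.4 kg.
Tool frame: the origin (TCP) lies midway between the tips of the shut fingers; the grasp point (between the pads) lies bot.grip_depth behind it (bot.grip_depth is the distance from the TCP to the grasp point, in m); z points along the fingers, y is the line along which they close (so a half turn about z gives the same grasp; the last joint's range is limited). The gripper opens to 85 mm and grips with 20 to 120 N. Pads are 22 mm wide; open, the fingers measure 114 mm over their backs; the gripper's body (76 mm by 85 mm) begins 54 mm behind the grasp point. The pads swing forward as they close: fully open they stand 13 mm farther back than shut.
Start: joints at [1.212, 0.116, 1.442, -0, 1.584, -0.038], TCP at [0.213, 0.641, 0.231] pointing down, gripper open.
Joint ranges: [-2.83, 2.83], [-0.83, 2.19], [0.07, 2.5], [-1.14, 4.28], [0.01, 3], [-2.97, 2.97]. Speed limits (rad/s): [1.89, 1.89, 2.22, 3.14, 3.14, 3.14].

INTERFACE

Orientations are given as a unit quaternion [w, x, y, z].
In Python, from bench import monitor, imaging, bot gives the robot as it stands.
- The arm moves only by the shell command python3 -m jog 'ROWS' [FORCE]. ROWS is JSON, a list that holds one entry, the list of rows, each a list of 7 numbers: the turn, a rotation vector about the world's x, y, z in rad, then the shift along the world's x, y, z in m, then the closure in counts, from 0 (fully open) to 255 (shut). In form: [[[rx, ry, rz, tx, ty, tz, fingers], ...]]. A call has 1 to 5 rows; each row is the pose to reach, as a shift and turn from the pose commanded when the call began; what a row does not reach only later rows make up. A row lasts 1/8 s, in which the tool goes at most 62.5 mm and 10.7 degrees, less where a joint would pass 70% of its speed; a pose out of reach is approached as far as the arm can. A call with a gripper value outside its range is refused whole. The fingers move at their own pace and stop on an object; FORCE is the grip in N (left out, the last holds). Time passes only in rows, so rows that repeat a pose let the fingers close. It gives the time, the measured TCP pose, the force, the opening and the grip force at its end, in the units of the state.
- monitor.read_state(): the state, without advancing time (a new reading comes with each control period).
- imaging.capture(name): name is "scene" or "top" or "wrist"; returns a dict with "pixels" (384x512x3 uint8, red, green, blue), "fx", "fy", "cx", "cy" (pixels), "rvec" (rotation vector, rad) and "tvec" (3), from world to camera coordinates, as OpenCV has them; the wrist camera has in their place "mount" (4x4, takes a point from camera to tool coordinates, whose origin is the TCP and whose axes are the flange's). Camera axes: x right, y down, z forward; pixel columns grow to the right and rows downward; lengths in m; the calibration is good to about 2 mm. A picture is of the moment at which its call begins: read the wrist's pose just before it. There is no depth.
- bot.sign_off(): hands the job in; it is judged then, once.
Trained networks look in the newest picture that a camera, given by its name, has taken for a name from the list of things; names that differ only in an ending like _2 or _b are one class to them, and where a whole thing is asked for, a point or a joint stands for the part that bears it (a point fixed in the world has none). Each returns a list of dicts, best first, with "confidence" (0 to 1); they miss things now and then, are a little off and sometimes report something else, mostly with a low value. They report only what shows in the picture. A call takes as long as a camera call.
- imaging.spot_in(camera, query): "bbox" ([left, top, right, bottom] as shares, 0 to 1, of the picture: columns of its width, rows of its height, round what is visible of it).
- imaging.trace(camera, query): "region" (384x512 bool, what is visible of it) and "bbox" ([left, top, right, bottom] as shares, 0 to 1, of the picture: columns of its width, rows of its height, round what is visible of it).
- imaging.pinpoint(camera, query): "point" ([column, row] as shares, 0 to 1, of the picture: columns of its width, rows of its height: a listed point, or the origin of a listed thing).
The state is a dict: "time_s": time; "joint_positions": joint angles; "joint_velocities": joint speeds; "joint_efforts": joint torques, N m; "eef_pos": TCP position; "eef_rot": TCP orientation; "contact_force": force on the tool from outside, world axes, zero at the start; "ft_torque": the same for the moment, N m; "opening": finger opening in m; "grip_force": force on a finger pad.
Only numpy, scipy, OpenCV 4.12 (cv2) and the standard library are available. Lean on these libraries where they do the work, as an engineer would, in place of code of your own. Each camera call takes 0.05 s, during which the arm holds its last target. There are 200 camera calls.

## Working session

There is one attempt and no reset: what is moved stays moved. The work goes in short steps, Python scripts to look and compute and a shell command to move; the robot and the scene stay as the last step left them, time stands still between calls to the robot, and variables do not carry over. Pictures are saved under pics/ and viewed, at most 10 in all, crops included, and the job is handed in when it is done.

```bash
ls; mkdir -p pics
cat > h.py <<'E'
import numpy as np, cv2
from scipy.spatial.transform import Rotation as R
from bench import monitor, imaging, bot
def cam(c, st=None):
    if 'rvec' in c:
        M=R.from_rotvec(np.ravel(c['rvec'])).as_matrix(); return M.T, -M.T@np.ravel(c['tvec'])
    q=np.array(st['eef_rot']); T=R.from_quat(q[[1,2,3,0]]).as_matrix(); m=np.array(c['mount'])
    return T@m[:3,:3], T@m[:3,3]+st['eef_pos']
def w(c,uv,z,st=None):
    uv=np.atleast_2d(uv).astype(float); Rm,o=cam(c,st)
    d=np.c_[(uv[:,0]-c['cx'])/c['fx'],(uv[:,1]-c['cy'])/c['fy'],np.ones(len(uv))]@Rm.T
    return o+d*((z-o[2])/d[:,2])[:,None]
def save(c,n): cv2.imwrite('pics/'+n,c['pixels'][:,:,::-1])
E
python3 - <<'E'
from h import *
st=monitor.read_state(); print(st['time_s'],st['eef_pos'],st['eef_rot'],bot.grip_depth,st['opening'])
c=imaging.capture('top'); save(c,'top.png')
print(cam(c)[1])
for n,z in [('stone',.032),('board',.018),('far_stop',.03),('end_stop',.03),('round_stone',.024),('chisel_a',.02),('mallet',.1)]:
    for r in imaging.trace('top',n)[:2]:
        cn=cv2.findContours(r['region'].astype(np.uint8),0,2)[0]; k=max(cn,key=cv2.contourArea)[:,0]
        p=w(c,k,z)[:,:2].astype(np.float32); b=cv2.minAreaRect(p)
        print(n,round(r['confidence'],2),np.round(b[0],3),np.round(b[1],3),round(b[2],1),np.round(cv2.boxPoints(b),3).tolist())
for n,z in [('stone',0),('stone_well_end',0),('board_corner',.018),('far_stop',.018),('end_stop',.018)]:
    for r in imaging.pinpoint('top',n)[:1]: print(n,r['confidence'],w(c,np.array(r['point'])*[512,384],z).round(3))
E
```

```text
pics
0.0 [0.21277125 0.64038764 0.23056494] [-1.23460691e-04  1.59698926e-01  9.87165607e-01 -5.49537561e-04] 0.0187 0.08549636127565248
[0.27175618 0.01331718 1.6659339 ]
stone 0.62 [0.603 0.311] [0.072 0.118] 19.9 [[0.5490000247955322, 0.3540000021457672], [0.5899999737739563, 0.24300000071525574], [0.6570000052452087, 0.2669999897480011], [0.6169999837875366, 0.3790000081062317]]
board 0.74 [ 0.497 -0.148] [0.282 0.206] 76.3 [[0.36399999260902405, -0.25999999046325684], [0.5640000104904175, -0.3089999854564667], [0.6309999823570251, -0.03500000014901161], [0.4300000071525574, 0.014000000432133675]]
board 0.48 [0.605 0.311] [0.068 0.12 ] 13.6 [[0.5569999814033508, 0.3610000014305115], [0.5860000252723694, 0.24500000476837158], [0.6520000100135803, 0.26100000739097595], [0.6240000128746033, 0.37700000405311584]]
far_stop 0.8 [ 0.581 -0.166] [0.277 0.031] 76.3 [[0.5339999794960022, -0.296999990940094], [0.5630000233650208, -0.3050000071525574], [0.6290000081062317, -0.03500000014901161], [0.5989999771118164, -0.02800000086426735]]
end_stop 0.89 [ 0.449 -0.265] [0.024 0.156] 75.1 [[0.
[... 516 characters left out ...]
1199999749660492], [0.7570000290870667, -0.20999999344348907], [0.7409999966621399, -0.024000000208616257]]
chisel_a 0.73 [0.363 0.376] [0.186 0.02 ] 60.2 [[0.30799999833106995, 0.3009999990463257], [0.32499998807907104, 0.29100000858306885], [0.4169999957084656, 0.4519999921321869], [0.4000000059604645, 0.4620000123977661]]
mallet 0.55 [ 0.398 -0.517] [0.071 0.105] 0.5 [[0.3619999885559082, -0.4650000035762787], [0.3630000054836273, -0.5699999928474426], [0.4339999854564667, -0.5690000057220459], [0.43299999833106995, -0.46399998664855957]]
stone 0.95 [[0.602 0.314 0.   ]]
stone_well_end 0.81 [[0.624 0.255 0.   ]]
far_stop 0.88 [[ 0.588 -0.179  0.018]]
end_stop 0.52 [[ 0.447 -0.257  0.018]]
```

View pics/top.png

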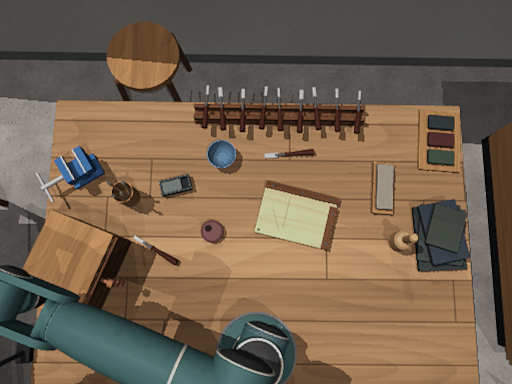

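The top view shows the stone at about px (176,185), well end to the right. The board is at (297,215), its far stop along the upper edge and its end stop on the right. Next I'll move above the stone.

```bash
python3 -m jog '[[[0,0,-0.1,0.042,-0.036,0,0],[0,0,-0.2,0.084,-0.072,0,0],[0,0,-0.3,0.126,-0.108,0,0],[0,0,-0.4,0.168,-0.144,0,0],[0,0,-0.5,0.21,-0.18,0,0]]]' 60
python3 -m jog '[[[0,0,-0.1,0.04,-0.035,0,0],[0,0,-0.2,0.08,-0.07,0,0],[0,0,-0.3,0.12,-0.105,0,0],[0,0,-0.4,0.16,-0.135,0,0],[0,0,-0.4,0.18,-0.15,0,0]]]'
python3 - <<'E'
from h import *
st=monitor.read_state(); c=imaging.capture('wrist'); save(c,'w1.png'); print(st['eef_pos'],st['eef_rot'],cam(c,st)[1])
for r in imaging.trace('wrist','stone')[:2]:
    k=max(cv2.findContours(r['region'].astype(np.uint8),0,2)[0],key=cv2.contourArea)[:,0]
    b=cv2.minAreaRect(w(c,k,.032,st)[:,:2].astype(np.float32)); print(r['confidence'],b,cv2.boxPoints(b).round(3).tolist())
for n in('stone','stone_well_end'):
    for r in imaging.pinpoint('wrist',n)[:1]: print(n,r['confidence'],np.array(r['point'])*[512,384],w(c,np.array(r['point'])*[512,384],0,st).round(3))
E
```

```text
time_s: 1.27
eef_pos: [0.424, 0.4592, 0.2315]
eef_rot: [0.0, 0.4, 0.916, 0.0]
contact_force: [0.6, 0.5, -0.7]
opening: 0.0855
grip_force: 0.0
time_s: 1.9
eef_pos: [0.6044, 0.3089, 0.2311]
eef_rot: [-0.0, 0.574, 0.819, -0.0]
contact_force: [0.2, 0.3, 0.1]
opening: 0.0857
grip_force: 0.0
[0.60440432 0.30894273 0.23111623] [-2.13394482e-05  5.74020474e-01  8.18840940e-01 -9.89456393e-05] [0.5781883  0.38117455 0.37419925]
0.89 ((0.6072691679000854, 0.3140208125114441), (0.05893183872103691, 0.11598426848649979), 14.341673851013184) [[0.5640000104904175, 0.3630000054836273], [0.5929999947547913, 0.25099998712539673], [0.6499999761581421, 0.26499998569488525], [0.6209999918937683, 0.3779999911785126]]
0.44 ((0.7300567030906677, 0.13905256986618042), (0.11365556716918945, 0.10850762575864792), 9.720719337463379) [[0.6650000214576721, 0.18299999833106995], [0.6830000281333923, 0.07599999755620956], [0.7950000166893005, 0.0949999988079071], [0.7770000100135803, 0.20200000703334808]]
stone 0.57 [254.72   155.7888] [[0.606 0.31  0.   ]]
stone_well_end 0.82 [253.9008 198.4128] [[0.623 0.26  0.   ]]
```

View pics/w1.png

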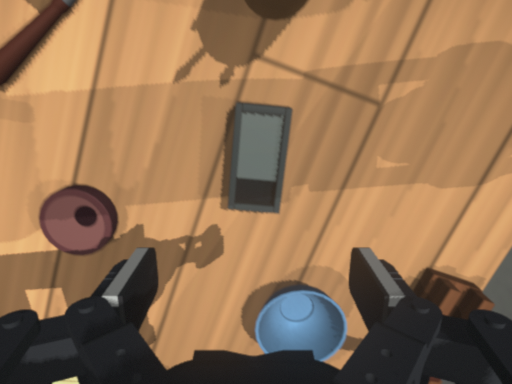

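The wrist view shows the stone at px (260,158), its dark well end pointing down (robot's right), yaw about -75.5°. Descending and gripping.

```bash
python3 -m jog '[[[0,0,-0.095,0.001,0.003,-0.05,0],[0,0,-0.095,0.001,0.003,-0.1,0],[0,0,-0.095,0.001,0.003,-0.15,0],[0,0,-0.095,0.001,0.003,-0.2,0],[0,0,-0.095,0.001,0.003,-0.22,0]]]' 60
python3 -m jog '[[[0,0,0,0,0,0,100],[0,0,0,0,0,0,160],[0,0,0,0,0,0,200],[0,0,0,0,0,0,255],[0,0,0,0,0,0,255]]]' 60
```

```text
time_s: 2.72
eef_pos: [0.6017, 0.3142, 0.0086]
eef_rot: [-0.001, 0.611, 0.792, -0.002]
contact_force: [0.3, -0.5, 0.7]
opening: 0.0852
grip_force: 0.0
time_s: 3.35
eef_pos: [0.6049, 0.3144, 0.0141]
eef_rot: [0.001, 0.611, 0.791, 0.002]
contact_force: [-2.0, 2.2, 8.3]
opening: 0.0564
grip_force: 67.7
```

```bash
python3 -m jog '[[[0,0,0,0,0,0.03,255],[0,0,0,0,0,0.07,255],[0,0,0,0,0,0.11,255],[0,0,0,0,0,0.15,255],[0,0,0,0,0,0.15,255]]]' 60
python3 - <<'E'
from h import *
c=imaging.capture('scene');save(c,'s1.png')
st=monitor.read_state(); c=imaging.capture('wrist'); save(c,'w2.png')
for r in imaging.trace('wrist','stone')[:1]:
    k=max(cv2.findContours(r['region'].astype(np.uint8),0,2)[0],key=cv2.contourArea)[:,0]
    for z in (.166,.17,.175):
        b=cv2.minAreaRect(w(c,k,z,st)[:,:2].astype(np.float32)); print(r['confidence'],b)
print(st['eef_pos'],st['eef_rot'],st['contact_force'])
E
```

```text
time_s: 3.98
eef_pos: [0.605, 0.3141, 0.1658]
eef_rot: [0.001, 0.611, 0.791, 0.003]
contact_force: [0.5, -0.0, -6.2]
opening: 0.0561
grip_force: 66.7
[0.60418198 0.31370822 0.16274116] [5.86050748e-04 6.11456513e-01 7.91276998e-01 1.14078949e-03] [-0.50326117 -0.11650997 -7.27975609]
```

View pics/w2.png

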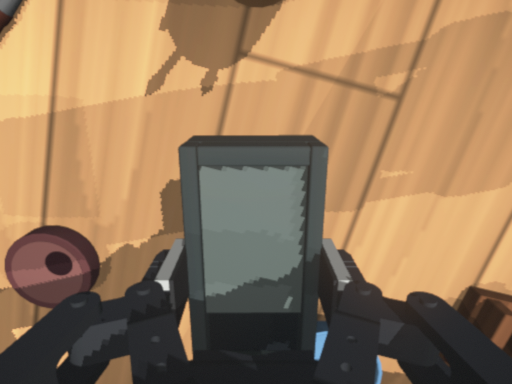

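The stone is held level and face up, rim at px 180–327. Next I'll carry it past the end stop, where the wrist camera (which looks toward +y) can see the corner.

```bash
python3 -m jog '[[[0,0,-0.05,-0.005,-0.04,0.02,255],[0,0,-0.1,-0.015,-0.09,0.05,255],[0,0,-0.15,-0.025,-0.14,0.05,255],[0,0,-0.2,-0.035,-0.19,0.05,255],[0,0,-0.25,-0.045,-0.24,0.05,255]]]' 60
python3 -m jog '[[[0,0,-0.05,-0.01,-0.05,0,255],[0,0,-0.1,-0.02,-0.1,0,255],[0,0,-0.15,-0.03,-0.15,0,255],[0,0,-0.2,-0.04,-0.2,0,255],[0,0,-0.25,-0.045,-0.25,0,255]]]'
python3 -m jog '[[[0,0,0,-0.01,-0.05,0,255],[0,0,0,-0.02,-0.1,0,255],[0,0,0,-0.025,-0.15,0,255],[0,0,0,-0.025,-0.165,0,255],[0,0,0,-0.025,-0.165,0,255]]]'
cat > board.py <<'E'
from h import *
import sys
st=monitor.read_state(); c=imaging.capture('wrist'); save(c,sys.argv[1])
for n,z in [('board',.018),('far_stop',.03),('end_stop',.03)]:
    for r in imaging.trace('wrist',n)[:1]:
        k=max(cv2.findContours(r['region'].astype(np.uint8),0,2)[0],key=cv2.contourArea)[:,0]
        b=cv2.minAreaRect(w(c,k,z,st)[:,:2].astype(np.float32)); print(n,r['confidence'],r['bbox'],b)
for n in('board_corner','far_stop','end_stop'):
    for r in imaging.pinpoint('wrist',n)[:1]: print(n,r['confidence'],np.array(r['point'])*[512,384],w(c,np.array(r['point'])*[512,384],.018,st).round(4))
print(st['time_s'],st['eef_pos'],st['eef_rot'],st['contact_force'])
E
python3 board.py w3.png
```

```text
time_s: 4.75
eef_pos: [0.5578, 0.072, 0.2094]
eef_rot: [-0.001, 0.706, 0.708, -0.001]
contact_force: [1.5, 0.3, -4.5]
opening: 0.0567
grip_force: 66.9
time_s: 5.38
eef_pos: [0.5127, -0.1778, 0.2096]
eef_rot: [-0.001, 0.789, 0.615, -0.001]
contact_force: [1.7, -0.4, -5.3]
opening: 0.0565
grip_force: 66.9
time_s: 6.0
eef_pos: [0.4884, -0.3418, 0.2095]
eef_rot: [-0.001, 0.789, 0.615, -0.0]
contact_force: [-0.6, 0.6, -5.5]
opening: 0.0565
grip_force: 66.9
board 0.78 [0.2008, 0.0, 0.6402, 0.2872] ((0.47766631841659546, -0.23410767316818237), (0.09888611733913422, 0.206984743475914), 75.83539581298828)
far_stop 0.6 [0.573, 0.0026, 0.6369, 0.2927] ((0.5618091225624084, -0.2553774118423462), (0.09360910207033157, 0.028025608509778976), 76.51109313964844)
end_stop 0.8 [0.2123, 0.2086, 0.5527, 0.2951] ((0.4519604742527008, -0.26383358240127563), (0.027142805978655815, 0.16138355433940887), 76.59063720703125)
board_corner 0.74 [296.4992  80.9088] [[ 0.5479 -0.2726  0.018 ]]
end_stop 0.6 [196.096   97.4976] [[ 0.4493 -0.2636  0.018 ]]
6.0 [ 0.48839043 -0.34179316  0.20951867] [-1.29604054e-03  7.88612598e-01  6.14888944e-01 -2.77584221e-04] [-0.56908308  0.64207165 -5.45803705]
```

View pics/w3.png

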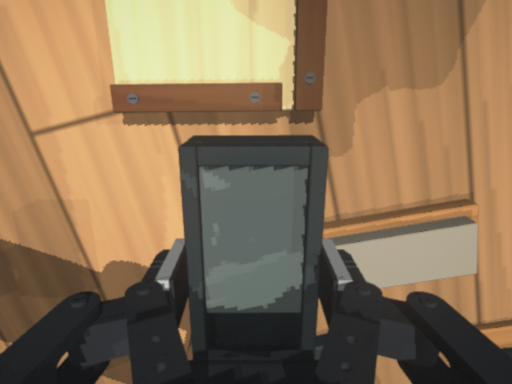

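The corner shows at px (296,81). Corner ≈ (0.5465, -0.273) and board yaw ≈ -13.6°, and the tool matches within 0.5°. I'll go over the open board area and descend.

```bash
python3 -m jog '[[[0,0,0.007,0.007,0.054,0,255],[0,0,0.007,0.014,0.108,0,255],[0,0,0.007,0.021,0.163,-0.02,255],[0,0,0.007,0.021,0.163,-0.07,255],[0,0,0.007,0.021,0.163,-0.11,255]]]' 60
python3 -m jog '[[[0,0,0,0,0,-0.03,255],[0,0,0,0,0,-0.045,255],[0,0,0,0,0,-0.055,255],[0,0,0,0,0,-0.058,255],[0,0,0,0,0,-0.058,255]]]'
```

```text
time_s: 6.98
eef_pos: [0.5098, -0.1771, 0.1]
eef_rot: [0.0, 0.785, 0.619, 0.0]
contact_force: [-0.0, -0.1, -4.9]
opening: 0.0561
grip_force: 66.8
time_s: 7.6
eef_pos: [0.5102, -0.1786, 0.044]
eef_rot: [0.0, 0.786, 0.618, 0.0]
contact_force: [-0.1, 1.4, -5.6]
opening: 0.0565
grip_force: 66.8
```

```bash
python3 -m jog '[[[0,0,0,0,0,-0.003,255],[0,0,0,0,0,-0.006,255],[0,0,0,0,0,-0.008,255],[0,0,0,0,0,-0.009,255],[0,0,0,0,0,-0.009,255]]]' 60
```

```text
time_s: 8.22
eef_pos: [0.5098, -0.1784, 0.0342]
eef_rot: [-0.0, 0.786, 0.618, -0.0]
contact_force: [0.1, -0.1, -5.7]
opening: 0.0564
grip_force: 66.9
```

```bash
python3 -m jog '[[[0,0,0,0,0,-0.001,255],[0,0,0,0,0,-0.002,255],[0,0,0,0,0,-0.002,255]]]' 60
python3 -m jog '[[[0,0,0,0,0,-0.0005,255],[0,0,0,0,0,-0.001,255],[0,0,0,0,0,-0.001,255]]]' 60
```

```text
time_s: 8.6
eef_pos: [0.5098, -0.1784, 0.0323]
eef_rot: [-0.0, 0.786, 0.618, -0.0]
contact_force: [0.5, 0.2, -5.7]
opening: 0.0567
grip_force: 66.9
time_s: 8.98
eef_pos: [0.5102, -0.1786, 0.0321]
eef_rot: [0.0, 0.786, 0.618, 0.0]
contact_force: [-3.1, 0.9, 4.2]
opening: 0.0558
grip_force: 67.9
```

Contact with the board. I'll slide toward the far stop.

```bash
python3 -m jog '[[[0,0,0,0.0039,-0.0009,0,255],[0,0,0,0.0078,-0.0019,0,255],[0,0,0,0.0117,-0.0028,0,255],[0,0,0,0.0155,-0.0038,0,255],[0,0,0,0.0194,-0.0047,0,255]]]' 60
python3 -m jog '[[[0,0,0,0.001,-0.0002,0,255],[0,0,0,0.002,-0.0005,0,255],[0,0,0,0.003,-0.0007,0,255],[0,0,0,0.004,-0.001,0,255]]]'
```

```text
time_s: 9.6
eef_pos: [0.5298, -0.1834, 0.0321]
eef_rot: [0.0, 0.786, 0.618, 0.0]
contact_force: [-4.1, 0.7, 7.5]
opening: 0.0566
grip_force: 68.2
time_s: 10.1
eef_pos: [0.5337, -0.1843, 0.0321]
eef_rot: [0.0, 0.786, 0.618, 0.0]
contact_force: [-5.0, 1.5, 7.0]
opening: 0.0563
grip_force: 68.3
```

Run:
```python
from h import *
import math
st=monitor.read_state(); print(st['eef_pos'],st['contact_force'],st['ft_torque'])
c=imaging.capture('scene');save(c,'s2.png')
uv=w
Rm,o=cam(c)
def pj(p): return cv2.projectPoints(np.array(p,float),np.array(c['rvec'],float),np.array(c['tvec'],float),np.array([[c['fx'],0,c['cx']],[0,c['fy'],c['cy']],[0,0,1.]]),None)[0].ravel()
u=pj([[.546,-.273,.018]]); print(u)
x,y=map(int,u); x0=max(0,min(512-160,x-80));y0=max(0,min(384-120,y-70))
cv2.imwrite('pics/s2c.png',cv2.resize(c['pixels'][y0:y0+120,x0:x0+160,::-1],(800,600),interpolation=cv2.INTER_CUBIC)); print(x0,y0)
```

```text
[ 0.53370333 -0.18432893  0.03210155] [-5.0017034   1.5242716   7.03689531] [ 0.13907689  0.44185485 -0.02267912]
[179.2148209  186.58796988]
99 116
```

View pics/s2c.png

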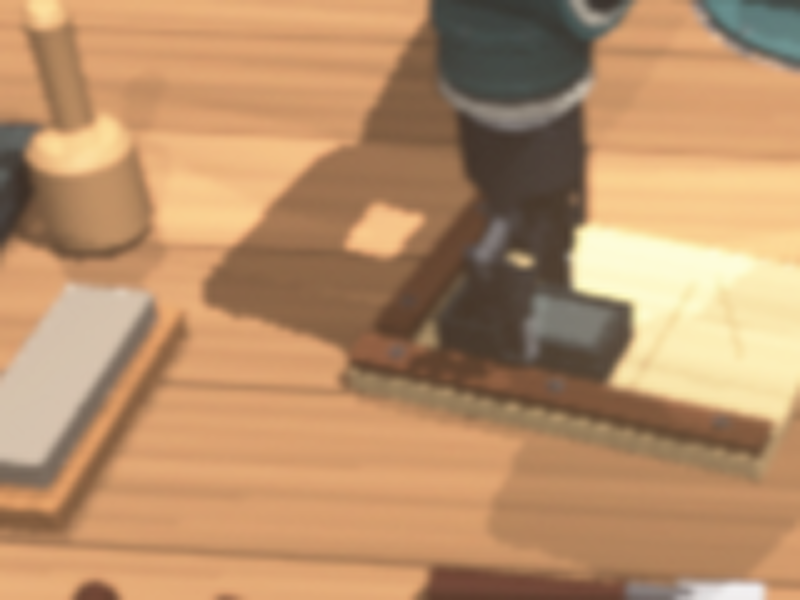

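The scene crop shows the stone lying flat on the board, close to the far stop and short of the end stop, with the fingers clear above the batten. I'll continue in small steps.

```bash
python3 -m jog '[[[0,0,0,0.001,-0.0002,0,255],[0,0,0,0.002,-0.0005,0,255],[0,0,0,0.002,-0.0005,0,255]]]' 60
python3 -m jog '[[[0,0,0,0.001,-0.0002,0,255],[0,0,0,0.002,-0.0005,0,255],[0,0,0,0.002,-0.0005,0,255]]]' 60
```

```text
time_s: 10.52
eef_pos: [0.5358, -0.1848, 0.0321]
eef_rot: [0.001, 0.786, 0.618, 0.0]
contact_force: [-2.8, 0.9, 5.2]
opening: 0.0564
grip_force: 68.1
time_s: 10.9
eef_pos: [0.5371, -0.1852, 0.0321]
eef_rot: [-0.0, 0.786, 0.618, -0.0]
contact_force: [-10.5, 3.2, 11.1]
opening: 0.0568
grip_force: 68.7
```

```bash
python3 -m jog '[[[0,0,0,-0.0008,-0.0035,0.0003,255],[0,0,0,-0.0016,-0.0068,0.0003,255],[0,0,0,-0.0024,-0.0102,0.0003,255],[0,0,0,-0.0033,-0.0136,0.0003,255],[0,0,0,-0.0041,-0.017,0.0003,255]]]' 60
python3 -m jog '[[[0,0,0,-0.0002,-0.001,0,255],[0,0,0,-0.0005,-0.002,0,255],[0,0,0,-0.0005,-0.002,0,255]]]'
```

```text
time_s: 11.52
eef_pos: [0.5332, -0.2015, 0.0321]
eef_rot: [-0.001, 0.786, 0.618, 0.0]
contact_force: [-6.7, 9.0, 9.2]
opening: 0.0564
grip_force: 68.4
time_s: 11.9
eef_pos: [0.5327, -0.2036, 0.0321]
eef_rot: [-0.001, 0.786, 0.618, 0.0]
contact_force: [-6.8, 9.0, 7.4]
opening: 0.0565
grip_force: 68.4
```

```bash
python3 -m jog '[[[0,0,0,-0.0002,-0.001,0,255],[0,0,0,-0.0005,-0.002,0,255],[0,0,0,-0.0005,-0.002,0,255]]]'
```

```text
time_s: 12.28
eef_pos: [0.5322, -0.2055, 0.0321]
eef_rot: [-0.001, 0.786, 0.618, 0.0]
contact_force: [-6.5, 7.9, 8.1]
opening: 0.0565
grip_force: 68.4
```

```bash
python3 -m jog '[[[0,0,0,-0.0002,-0.001,0,255],[0,0,0,-0.0005,-0.002,0,255],[0,0,0,-0.0005,-0.002,0,255]]]'
python3 -m jog '[[[0,0,0,-0.0002,-0.001,0,255],[0,0,0,-0.0004,-0.0015,0,255],[0,0,0,-0.0004,-0.0015,0,255]]]'
```

```text
time_s: 12.65
eef_pos: [0.5317, -0.2075, 0.0321]
eef_rot: [-0.001, 0.786, 0.618, 0.0]
contact_force: [-6.0, 7.2, 7.4]
opening: 0.0564
grip_force: 68.4
time_s: 13.02
eef_pos: [0.5316, -0.2081, 0.0321]
eef_rot: [-0.001, 0.786, 0.618, 0.001]
contact_force: [-4.7, 16.7, 8.2]
opening: 0.0563
grip_force: 68.4
```

```bash
python3 -m jog '[[[0,0,0,0.0003,-0.0003,0,255],[0,0,0,0.0006,-0.0006,0,255],[0,0,0,0.0006,-0.0006,0,255],[0,0,0,0.0006,-0.0006,0,255],[0,0,0,0.0006,-0.0006,0,255]]]'
python3 - <<'E'
from h import *
c=imaging.capture('scene'); st=monitor.read_state(); print(st['contact_force'],st['ft_torque'])
cv2.imwrite('pics/s3c.png',cv2.resize(c['pixels'][150:225,160:260,::-1],(800,600),interpolation=cv2.INTER_CUBIC))
f=np.array(st['contact_force']);print('board x,y',f[:2]@[.972,-.235],f[:2]@[.235,.972])
E
```

```text
time_s: 13.65
eef_pos: [0.5316, -0.2082, 0.0321]
eef_rot: [-0.002, 0.786, 0.618, 0.001]
contact_force: [-9.9, 21.4, 14.5]
opening: 0.0563
grip_force: 69.1
[-10.77998269  21.73412631  14.55299432] [3.39493781 1.48875918 0.02617719]
board x,y -15.585662862103446 18.59227484346911
```

View pics/s3c.png

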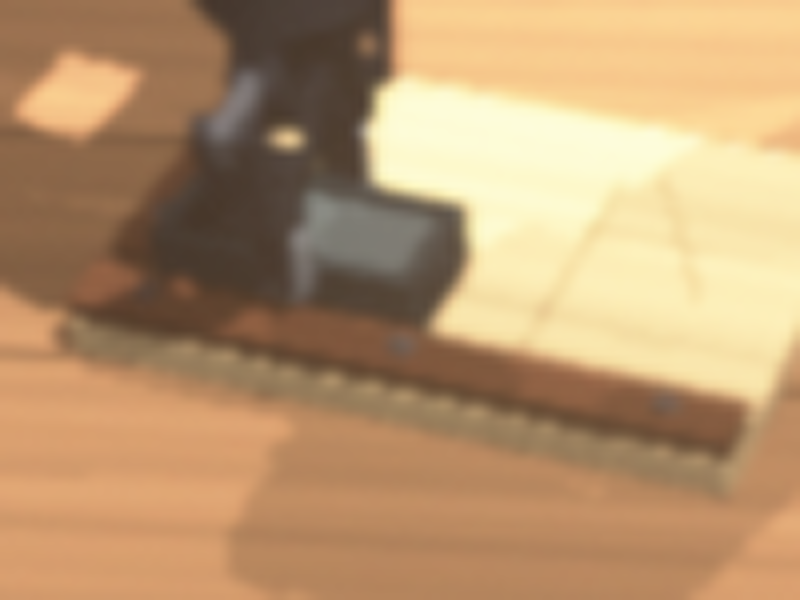

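The crop shows the stone flat, with its long side along the far stop and its well end at the end stop. Forces are steady at about 15 N and 19 N, so I'm handing in.

```bash
python3 -c "
from bench import bot
print(bot.sign_off())"
```

```text
the job is handed in; nothing more can be done
None
```

I handed the job in at about 13.7 s of the 48 s with the inkstone face up and still gripped, pressing about 15 N toward the far stop and 19 N toward the end stop by wrist force; the judge's result was not shown.

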